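Wipe the offcuts off the sander's rest plate and put the scraper back

ROBOT

A 7-joint arm with a two-finger parallel gripper is mounted at the origin on the work surface. World frame = base frame: x ahead of the robot, y to its left, z up, the work surface at z = 0. Lengths are in m, angles in rad, forces in N, time in s.
With the tool pointing down it reaches from about 0.35 to 0.9 m from the base axis. Payload 7.2 kg.
Tool frame: the origin (TCP) lies on the mounting face of the last link; the fingertips stand 173 mm ahead of it and the grasp point (between the pads) lies 155 mm ahead of it; z points along the fingers, y is the line along which they close (so a half turn about z gives the same grasp; the last joint's range is limited). The gripper opens to 85 mm and grips with 20 to 120 N. Pads are 22 mm wide; open, the fingers measure 114 mm over their backs; the gripper's body (76 mm by 85 mm) begins 54 mm behind the grasp point. The pads swing forward as they close: fully open they stand 13 mm farther back than shut.
Start: joints at [-1.287, 0.411, -0.013, 1.596, 0.006, 1.134, -0.082], TCP at [0.215, 0.587, 0.405] pointing down, gripper open.
Joint ranges: [-2.95, 2.95], [-0.29, 1.99], [-1.47, 1.44], [0.14, 2.54], [-1.03, 4.17], [0.13, 1.85], [-2.86, 2.86]. Speed limits (rad/s): [2.39, 2.39, 3.01, 3.01, 3.14, 3.14, 3.14].

INTERFACE

Orientations are given as a unit quaternion [w, x, y, z].
In Python, from cell import ctrl gives the robot as it stands.
- The arm moves only by the tool carry_out, never from a script. Its argument "commands" is a list that holds one entry, the list of rows, each a list of 7 numbers: the shift along the tool's x, y, z in units of 25 mm (1.0 is 25 mm), then the turn, a rotation vector about the tool's x, y, z in rad, then the opening, from 0 (shut) to 1 (fully open). In form: [[[dx, dy, dz, ax, ay, az, fingers], ...]]. A call has 1 to 12 rows; each row is the pose to reach, as a shift and turn from the pose commanded when the call began, along the tool's axes at that moment; what a row does not reach only later rows make up. A row lasts 1/10 s, in which the tool goes at most 50 mm and 8.59 degrees, less where a joint would pass 70% of its speed; a pose out of reach is approached as far as the arm can. A call with a gripper value outside its range is refused whole. The fingers move at their own pace and stop on an object; "force" is the grip in N (left out, the last holds). Time passes only in rows, so rows that repeat a pose let the fingers close. It gives the time, the measured TCP pose, the force, the opening and the grip force at its end, in the units of the state.
- ctrl.get_obs(): the state, without advancing time (a new reading comes with each control period).
- ctrl.camera(name): name is "scene" or "top" or "wrist"; returns the picture (384x512x3 uint8, red, green, blue); there is no depth.
- ctrl.camera_model(name): a dict with "K" (3x3 intrinsics, pixels), "rvec" (rotation vector, rad) and "tvec" (3), from world to camera coordinates, as OpenCV has them; the wrist camera has in their place "T_tool_cam" (4x4, takes a point from camera to tool coordinates, whose origin is the TCP and whose axes are the flange's). Camera axes: x right, y down, z forward; pixel columns grow to the right and rows downward; lengths in m; the calibration is good to about 2 mm. The wrist camera is an equidistant fisheye: a pixel r from the principal point sees the ray r / f radians off the axis. A picture is of the moment at which its call begins: read the wrist's pose just before it. camera_model takes no time and is no camera call.
- ctrl.close_job(): hands the job in; it is judged then, once.
The state is a dict: "time": time; "qpos": joint angles; "qvel": joint speeds; "joint_efforts": joint torques, N m; "tcp_pos": TCP position; "ee_rot": TCP orientation; "wrist_force": force on the tool from outside, world axes, zero at the start; "ft_torque": the same for the moment, N m; "finger_gap": finger opening in m; "finger_force": force on a finger pad.
Only numpy, scipy, OpenCV 4.12 (cv2) and the standard library are available. Lean on these libraries where they do the work, as an engineer would, in place of code of your own. Each camera call takes 0.05 s, during which the arm holds its last target. There are 200 camera calls.

TASK

Take the orange-handled scraper out of its slanted blue holder and, with it, wipe all four wooden offcuts off the end of the steel rest plate into the grey bin, keeping your fingers off the offcuts and leaving the finished dark knife handle on the plate where it lies. Then put the scraper back fully home in its slanted holder and let go.

Things in the scene. Friction and masses are not known exactly. Their poses are not given: they have to be found in the camera images.
- scraper: Scraper block, 0.2 to 0.4 kg, 120 mm tall, loose. Black blade 14 (own x) x 150 (own y) x 60 mm, on top an orange grip 28 x 100 x 60 mm, both centred on own z. Origin: centre of the blade's straight bottom edge; own z runs up through the grip (its centre at z = 90 mm). Front and back are alike. At first it stands in the holder, leaning 25 degrees.
- cradle: Blue slanted scraper holder, fixed, base 120 x 182 mm, origin at the centre of its underside on the table. Its slot leans 25 degrees from vertical towards the holder's own +x (away from the robot, within some 20 degrees). It stands beyond one end of the plate, left or right; the bin is beyond the other.
- cradle_seat (a point): Slot floor, 40 mm above the holder's origin: where the scraper's origin lies when home; axes as cradle (not leaning). Slot axis here: (0.426, 0, 0.905). Slot 170 mm long (own y), 22 mm wide: along (0.905, 0, -0.426), square to its axis, it runs from +7 mm (lower wall, 42 mm deep, on which the blade leans) to -15 mm (upper wall, 30 mm deep).
- plate: Steel rest plate on a white pedestal, fixed; top 240 (own x) x 340 (own y) mm, 80 mm above the table. Origin on the table below its centre. A blue fence 10 mm thick and 12 mm high runs along its near edge (own x = -120 to -110 mm); the two ends (own y = +170 and -170 mm) are open.
- bin: Grey open bin, fixed, 260 (own x) x 290 (own y) x 60 mm high, walls 5 mm, standing on the table; its origin is the centre of its underside, 280 mm from the plate's centre, beyond the plate's +y or -y end, its near rim tucked 35 mm under the plate's end.
- bin_in (a point): Centre of the bin's inner floor; axes as the bin's.
- chip0: Wooden offcut, loose, 60 (own x) x 24 x 14 (z) mm, 14 g; origin at the centre of its underside. On the plate, its centre at plate x = -80 to 0 mm.
- chip1: Wooden offcut, loose, 60 (own x) x 24 x 14 (z) mm, 14 g; origin at the centre of its underside. On the plate, its centre at plate x = -80 to 0 mm.
- chip2: Wooden offcut, loose, 60 (own x) x 24 x 14 (z) mm, 14 g; origin at the centre of its underside. On the plate, its centre at plate x = -80 to 0 mm.
- chip3: Wooden offcut, loose, 60 (own x) x 24 x 14 (z) mm, 14 g; origin at the centre of its underside. On the plate, its centre at plate x = -80 to 0 mm.
- handle: Finished dark-wood knife handle with brass fittings, loose, 26 x 120 (own y) x 24 mm high, origin at the centre of its underside. It lies on the plate's far strip, roughly along plate y, centre at plate x = 92 mm; leave it alone.

How it is judged:
On the way, in this order (a step that is already met when the one before it is completed fails the run):
1. the scraper is out of its holder (more than 80 mm from home) while all four offcuts are still on the plate (distance between scraper and cradle_seat above 0.08 m and height (world z) of each of chip0, chip1, chip2, chip3 above 0.07 m), for 0.2 s.
2. all four offcuts lie in the bin while the scraper is still held in the fingers, out of its holder (x of chip0 in the frame of bin_in between -0.128 and 0.128 m and y of chip0 in the frame of bin_in between -0.143 and 0.143 m and height (world z) of each of chip0, chip1, chip2, chip3 below 0.06 m and linear speed of each of chip0, chip1, chip2, chip3 below 0.03 m/s and x of chip1 in the frame of bin_in between -0.128 and 0.128 m and y of chip1 in the frame of bin_in between -0.143 and 0.143 m and x of chip2 in the frame of bin_in between -0.128 and 0.128 m and y of chip2 in the frame of bin_in between -0.143 and 0.143 m and x of chip3 in the frame of bin_in between -0.128 and 0.128 m and y of chip3 in the frame of bin_in between -0.143 and 0.143 m and distance between scraper and cradle_seat above 0.08 m and contact force between the fingers and scraper above 0.5 N), for 0.2 s.
At the end, for the whole second after the job is handed in: All four offcuts lie at rest in the bin, origins below its 60 mm rim. The scraper stands released and at rest fully home in its slot: origin within 16 mm of the seat point and under 9 mm above it, leaning 16 to 34 degrees, its width along the slot within 8 degrees. The robot touches nothing (x of chip0 in the frame of bin_in between -0.128 and 0.128 m and y of chip0 in the frame of bin_in between -0.143 and 0.143 m and height (world z) of each of chip0, chip1, chip2, chip3 below 0.06 m and linear speed of each of chip0, chip1, chip2, chip3 below 0.03 m/s and x of chip1 in the frame of bin_in between -0.128 and 0.128 m and y of chip1 in the frame of bin_in between -0.143 and 0.143 m and x of chip2 in the frame of bin_in between -0.128 and 0.128 m and y of chip2 in the frame of bin_in between -0.143 and 0.143 m and x of chip3 in the frame of bin_in between -0.128 and 0.128 m and y of chip3 in the frame of bin_in between -0.143 and 0.143 m and distance between scraper and cradle_seat below 0.016 m and z of scraper in the frame of cradle_seat below 0.009 m and angle between scraper's own z axis and vertical between 0.28 and 0.6 rad and angle between the y axis of scraper and the y axis of cradle, either way round below 0.15 rad and linear speed of scraper below 0.02 m/s and contact force between each of the fingers, the arm and anything else below 0.3 N).
It fails at once if fingers or arm push an offcut (over 0.5 N); only the scraper may (contact force between any of the fingers, the arm and chip0 above 0.5 N or contact force between any of the fingers, the arm and chip1 above 0.5 N or contact force between any of the fingers, the arm and chip2 above 0.5 N or contact force between any of the fingers, the arm and chip3 above 0.5 N).
It fails at once if the finished knife handle is moved by more than 10 mm (distance of handle from where it was at the start of the episode above 0.01 m).
It also fails if it takes over 72 s, if anything falls off the work surface, if the arm or the gripper's body presses on something with over 40 N, if the wrist force passes 120 N, or if a joint passes its speed limit or range.

## Working session

There is one attempt and no reset: what is moved stays moved. The work goes in short steps, Python scripts to look and compute and a tool call to move; the robot and the scene stay as the last step left them, time stands still between calls to the robot, and variables do not carry over. Pictures are saved under pics/ and viewed, at most 10 in all, crops included, and the job is handed in when it is done.

Besides the shell and the picture viewer there is one more tool, called after "Call:" as name(argument=value, ...), one argument or row to a line, values as JSON. carry_out: Moves the arm, as the interface text tells. Its arguments: {"type":"object","properties":{"commands":{"type":"array"},"force":{"type":"number"}},"required":["commands"]}

```bash
ls; mkdir -p pics; python3 - <<'E'
from cell import ctrl
import cv2,numpy as np
o=ctrl.get_obs(); print({k:np.round(v,3).tolist() for k,v in o.items()})
for n in("scene","top"):
    im=ctrl.camera(n); cv2.imwrite(f"pics/{n}0.png",im[:,:,::-1]); m=ctrl.camera_model(n)
    print(n,{k:np.round(v,4).tolist() for k,v in m.items()})
m=ctrl.camera_model("wrist");print({k:np.round(v,4).tolist() for k,v in m.items()})
a=cv2.imread("pics/scene0.png");b=cv2.imread("pics/top0.png")
cv2.imwrite("pics/both0.png",cv2.resize(np.vstack([a,b]),(0,0),fx=.78,fy=.78))
E
```

```text
pics
{'time': 0.0, 'qpos': [-1.287, 0.412, -0.013, 1.597, 0.006, 1.134, -0.082], 'qvel': [0.002, 0.0, 0.001, -0.001, 0.0, -0.0, -0.001], 'joint_efforts': [-0.001, -60.062, 0.682, -29.941, 0.014, 0.011, 0.0], 'tcp_pos': [0.215, 0.587, 0.404], 'ee_rot': [-0.0, 0.175, 0.985, -0.001], 'wrist_force': [-0.055, 0.091, -0.082], 'ft_torque': [-0.035, 0.004, 0.033], 'finger_force': 0.0, 'finger_gap': 0.086}
scene {'K': [[419.0925, 0.0, 259.8717], [0.0, 419.0925, 190.0876], [0.0, 0.0, 1.0]], 'rvec': [1.2784, 2.4378, -0.7631], 'tvec': [0.315, -0.381, 1.4361]}
top {'K': [[484.7327, 0.0, 251.2564], [0.0, 484.7327, 194.7272], [0.0, 0.0, 1.0]], 'rvec': [2.1805, -2.1816, 0.1041], 'tvec': [0.0012, 0.5763, 1.1363]}
{'K': [[297.3186, 0.0, 254.9786], [0.0, 297.3186, 192.9136], [0.0, 0.0, 1.0]], 'T_tool_cam': [[0.001, -0.953, -0.3028, 0.0785], [1.0, 0.001, 0.0003, 0.0002], [-0.0, -0.3028, 0.953, 0.0306], [0.0, 0.0, 0.0, 1.0]]}
```

View pics/scene0.png

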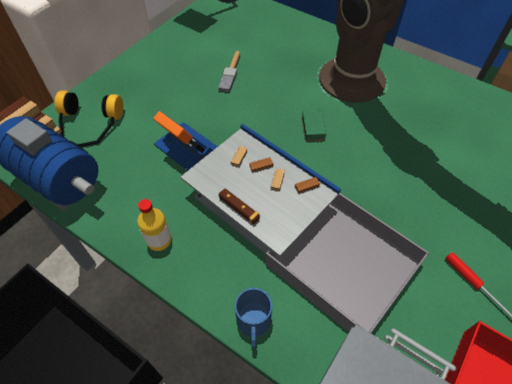

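View pics/top0.png

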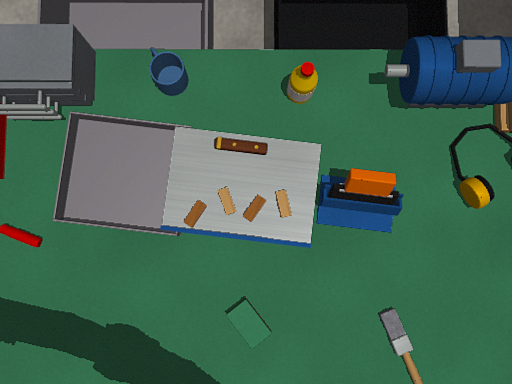

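Scene view: scraper and blue holder sit beyond the plate's −y end (top view ~(371,182), scene ~(175,130)). The bin is beyond +y. The four offcuts are at top-view (195,213), (227,200), (255,208), (283,203), and the handle is at (241,146).

```bash
cat > h.py <<'E'
import cv2,numpy as np
from scipy.spatial.transform import Rotation as R
from cell import ctrl
def cam(n):
    m=ctrl.camera_model(n); Rm=cv2.Rodrigues(np.array(m["rvec"]))[0]; return np.array(m["K"]),Rm,np.array(m["tvec"])
def ray(n,uv):
    K,Rm,t=cam(n); d=Rm.T@np.linalg.solve(K,[uv[0],uv[1],1.]); return -Rm.T@t,d
def onz(n,uv,z):
    c,d=ray(n,uv); return c+d*(z-c[2])/d[2]
def tri(n1,a,n2,b):
    c1,d1=ray(n1,a);c2,d2=ray(n2,b)
    s=np.linalg.lstsq(np.c_[d1,-d2],c2-c1,rcond=None)[0]
    p,q=c1+s[0]*d1,c2+s[1]*d2; return (p+q)/2,np.linalg.norm(p-q)
def proj(n,P):
    m=ctrl.camera_model(n); return cv2.projectPoints(np.array(P,float).reshape(-1,3),np.array(m["rvec"]),np.array(m["tvec"]),np.array(m["K"]),None)[0][:,0]
def tool():
    o=ctrl.get_obs(); q=o["ee_rot"]; return np.array(o["tcp_pos"]),R.from_quat([q[1],q[2],q[3],q[0]]).as_matrix(),o
E
python3 - <<'E'
from h import *
a=cv2.imread("pics/top0.png");b=cv2.imread("pics/scene0.png")
h=cv2.cvtColor(a,cv2.COLOR_BGR2HSV)
# plate: bright low-sat
def big(m,k=1): 
    c=cv2.findContours(m,cv2.RETR_EXTERNAL,cv2.CHAIN_APPROX_NONE)[0]; return sorted(c,key=cv2.contourArea)[::-1][:k]
roi=np.zeros(h.shape[:2],np.uint8); roi[120:250,155:330]=255
m=cv2.inRange(h,(0,0,150),(180,60,255))&roi
c=big(cv2.morphologyEx(m,cv2.MORPH_CLOSE,np.ones((15,15))))[0]
r=cv2.minAreaRect(c); bx=cv2.boxPoints(r)
P=np.array([onz("top",p,.08) for p in bx]); print("plate",P.round(4).tolist(),[np.linalg.norm(P[i]-P[i-1]).round(4) for i in range(4)],P.mean(0).round(4))
m=cv2.inRange(h,(4,80,80),(25,255,255))&roi
for c in big(m,8):
    if cv2.contourArea(c)<30: continue
    r=cv2.minAreaRect(c);Q=np.array([onz("top",p,.092) for p in cv2.boxPoints(r)])
    print("obj",np.round(r[0],1),Q.mean(0).round(4),[np.linalg.norm(Q[i]-Q[i-1]).round(3) for i in range(2)])
for n,im in(("top",a),("scene",b)):
    hh=cv2.cvtColor(im,cv2.COLOR_BGR2HSV); m=cv2.inRange(hh,(4,180,120),(14,255,255))
    for c in big(m,2): print(n,cv2.contourArea(c),cv2.boundingRect(c),cv2.approxPolyDP(c,2,True)[:,0].tolist())
    K,Rm,t=cam(n);print(n,"pos",(-Rm.T@t).round(3))
A=cv2.resize(a[140:250,300:420],(0,0),fx=4.5,fy=4.5,interpolation=cv2.INTER_CUBIC)
B=cv2.resize(b[100:180,140:220],(0,0),fx=3.2,fy=495/80,interpolation=cv2.INTER_CUBIC)
cv2.imwrite("pics/crop1.png",np.hstack([A,cv2.resize(B,(256,495))]))
E
```

```text
plate [[0.4849, 0.2079, 0.08], [0.7341, 0.184, 0.08], [0.6956, -0.1601, 0.08], [0.4472, -0.1295, 0.08]] [np.float64(0.3395), np.float64(0.2504), np.float64(0.3463), np.float64(0.2503)] [0.5905 0.0256 0.08  ]
obj [241.2 144.6] [0.6851 0.0243 0.092 ] [np.float64(0.116), np.float64(0.026)]
obj [282.9 203.1] [ 0.5515 -0.0699  0.092 ] [np.float64(0.06), np.float64(0.025)]
obj [194.4 213.1] [0.5291 0.1292 0.092 ] [np.float64(0.024), np.float64(0.059)]
obj [253.9 207.6] [ 0.5415 -0.0046  0.092 ] [np.float64(0.024), np.float64(0.06)]
obj [226.3 200.6] [0.5573 0.0578 0.092 ] [np.float64(0.06), np.float64(0.025)]
top 991.0 (345, 168, 51, 28) [[345, 190], [387, 195], [395, 183], [395, 174], [352, 168]]
top 117.5 (184, 201, 20, 26) [[199, 201], [184, 221], [189, 222], [191, 226], [191, 221], [197, 218], [193, 216], [189, 221], [190, 215], [193, 212], [199, 215], [194, 212], [197, 207], [200, 213], [203, 209]]
top pos [0.476 0.011 1.182]
scene 282.0 (154, 112, 37, 25) [[154, 117], [178, 136], [184, 130], [190, 136], [162, 113], [158, 112]]
scene 0.0 (145, 199, 1, 1) [[145, 199]]
scene pos [1.116 0.38  0.957]
```

View pics/crop1.png

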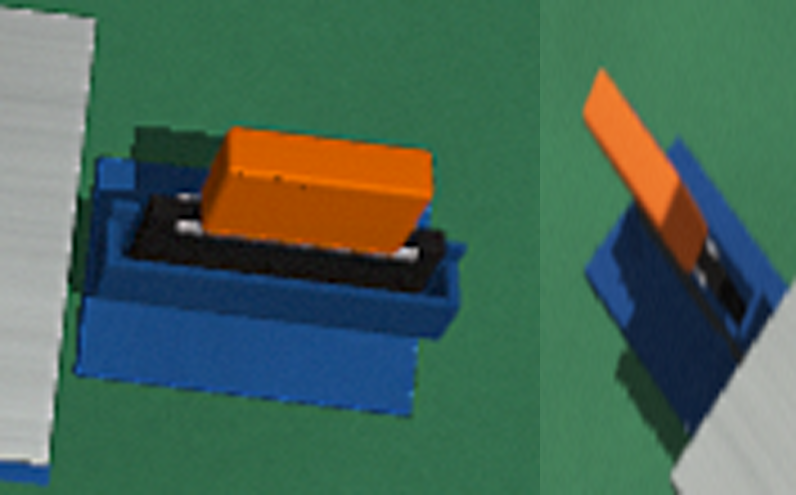

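Zoomed: grip top face corners at top-view about (352,168), (396,173), (395.5,183), (347,178). The plate's −y end edge runs (321.5,144)–(310.4,242.7). I'll take a rough pose from this and go for a wrist look.

```bash
cat >> h.py <<'E'
def lean(yaw,s=1):   # tool rot over home scraper: z=-axis, y=+scraper x (s=1)
    c=np.array([np.cos(yaw),np.sin(yaw),0]);z=np.array([0,0,1.]);k=np.radians(25)
    ax=np.sin(k)*c+np.cos(k)*z; sx=np.cos(k)*c-np.sin(k)*z
    return np.c_[np.cross(s*sx,-ax),s*sx,-ax],ax,sx
def cmd(p,Rt,p0=None,R0=None):
    if p0 is None: p0,R0,_=tool()
    d=R0.T@(np.array(p)-p0)/.025; w=R.from_matrix(R0.T@Rt).as_rotvec()
    print("cmd",d.round(2).tolist(),w.round(4).tolist(),"rows",np.linalg.norm(d)/2,np.degrees(np.linalg.norm(w))/8.59)
def wray(uv,p,Rt):
    m=ctrl.camera_model("wrist");K=np.array(m["K"]);T=np.array(m["T_tool_cam"])
    v=(np.array(uv,float)-K[:2,2])/K[0,0];th=np.linalg.norm(v);d=np.r_[v/th*np.sin(th),np.cos(th)]
    return p+Rt@T[:3,3],Rt@T[:3,:3]@d
def wproj(P,p,Rt):
    m=ctrl.camera_model("wrist");K=np.array(m["K"]);T=np.array(m["T_tool_cam"])
    c=T[:3,:3].T@(Rt.T@(np.array(P)-p)-T[:3,3]);r=np.hypot(*c[:2]);return K[:2,2]+K[0,0]*np.arctan2(r,c[2])*c[:2]/r
def isect(rs):
    A=sum(np.eye(3)-np.outer(d,d)/(d@d) for c,d in rs);b=sum((np.eye(3)-np.outer(d,d)/(d@d))@c for c,d in rs)
    return np.linalg.solve(A,b)
E
python3 - <<'E'
from h import *
for n,p,z in(("e1",(321.5,144),.08),("e2",(310.4,242.7),.08),("fl",(352.2,168.2),.143),("fr",(396,173.2),.143),("nr",(395.7,183),.155),("nl",(347,178),.155)): print(n,onz("top",p,z).round(4))
c=np.mean([onz("top",(352.2,168.2),.143),onz("top",(396,173.2),.143),onz("top",(395.7,183),.155),onz("top",(347,178),.155)],0)
Rt,ax,sx=lean(np.radians(-6.6)); seat=c-.12*ax; print("top c",c.round(4),"seat",seat.round(4))
cmd(seat+.36*ax,Rt); print((seat+.36*ax).round(3))
E
```

```text
e1 [ 0.6889 -0.1607  0.08  ]
e2 [ 0.4625 -0.1325  0.08  ]
fl [ 0.6237 -0.2168  0.143 ]
fr [ 0.6128 -0.3116  0.143 ]
nr [ 0.5901 -0.3066  0.155 ]
nl [ 0.6009 -0.2026  0.155 ]
top c [ 0.6069 -0.2594  0.149 ] seat [ 0.5565 -0.2536  0.0402]
cmd [-30.31, -25.42, 1.54] [0.3681, 0.2918, 1.3114] rows 19.791371484945888 9.291197361288216
[ 0.708 -0.271  0.367]
```

Call:
carry_out(
  commands=[
    [[-30.3, -25.4, 1.5, 0.368, 0.292, 1.311, 1], [-30.3, -25.4, 1.5, 0.368, 0.292, 1.311, 1], [-30.3, -25.4, 1.5, 0.368, 0.292, 1.311, 1], [-30.3, -25.4, 1.5, 0.368, 0.292, 1.311, 1], [-30.3, -25.4, 1.5, 0.368, 0.292, 1.311, 1], [-30.3, -25.4, 1.5, 0.368, 0.292, 1.311, 1], [-30.3, -25.4, 1.5, 0.368, 0.292, 1.311, 1], [-30.3, -25.4, 1.5, 0.368, 0.292, 1.311, 1], [-30.3, -25.4, 1.5, 0.368, 0.292, 1.311, 1], [-30.3, -25.4, 1.5, 0.368, 0.292, 1.311, 1], [-30.3, -25.4, 1.5, 0.368, 0.292, 1.311, 1], [-30.3, -25.4, 1.5, 0.368, 0.292, 1.311, 1]],
  ],
)

```text
time: 1.3
tcp_pos: [0.5146, 0.065, 0.3817]
ee_rot: [-0.162, 0.729, 0.65, -0.143]
wrist_force: [0.8, 0.5, -0.3]
finger_gap: 0.0855
finger_force: 0.0
```

```bash
python3 - <<'E'
from h import *
p,Rt,o=tool();print(p,o["qpos"],o["time"])
T,ax,sx=lean(np.radians(-6.6)); cmd(np.array([.5565,-.2536,.04])+.36*ax,T)
E
```

```text
[0.51458867 0.06495107 0.38169594] [-0.52183729  0.41246215  0.46245473  1.75112084 -0.2537578   1.46188079
 -0.0836508 ] 1.3
cmd [-12.47, 8.6, -3.35] [-0.0003, -0.0014, 0.001] rows 7.756958730543424 0.011443647378043594
```

Call:
carry_out(
  commands=[
    [[-11.5, 8, -3.1, 0, 0, 0, 1], [-11.5, 8, -3.1, 0, 0, 0, 1], [-11.5, 8, -3.1, 0, 0, 0, 1], [-11.5, 8, -3.1, 0, 0, 0, 1], [-11.5, 8, -3.1, 0, 0, 0, 1], [-11.5, 8, -3.1, 0, 0, 0, 1], [-11.5, 8, -3.1, 0, 0, 0, 1], [-11.5, 8, -3.1, 0, 0, 0, 1], [-11.5, 8, -3.1, 0, 0, 0, 1], [-11.5, 8, -3.1, 0, 0, 0, 1]],
  ],
)

```text
time: 2.3
tcp_pos: [0.6936, -0.2423, 0.3666]
ee_rot: [-0.163, 0.728, 0.65, -0.143]
wrist_force: [-0.6, 0.4, 0.0]
finger_gap: 0.0857
finger_force: 0.0
```

```bash
python3 - <<'E'
from h import *
p,Rt,o=tool();im=ctrl.camera("wrist");cv2.imwrite("pics/w1.png",im[:,:,::-1]);np.savez("w1.npz",p=p,R=Rt)
print(p,o["qpos"].round(2),o["time"])
T,ax,sx=lean(np.radians(-6.6)); cmd(np.array([.5565,-.2536,.04])+.36*ax,T)
E
```

```text
[ 0.69359594 -0.24232148  0.36660996] [-0.    0.82  0.53  1.12 -0.24  1.7   0.37] 2.3
cmd [-1.11, 0.64, -0.26] [-0.0001, -0.0021, 0.003] rows 0.6524131746785773 0.024416464075306267
```

Call:
carry_out(
  commands=[
    [[3, 0, 0, 0, 0, 0, 1], [3, 0, 0, 0, 0, 0, 1], [3, 0, 0, 0, 0, 0, 1], [3, 0, 0, 0, 0, 0, 1], [3, 0, 0, 0, 0, 0, 1]],
  ],
)

```text
time: 2.85
tcp_pos: [0.7018, -0.1689, 0.368]
ee_rot: [-0.162, 0.729, 0.65, -0.143]
wrist_force: [-0.9, -0.0, 0.1]
finger_gap: 0.0852
finger_force: 0.0
```

```bash
python3 - <<'E'
from h import *
p,Rt,o=tool();im=ctrl.camera("wrist");cv2.imwrite("pics/w2.png",im[:,:,::-1]);np.savez("w2.npz",p=p,R=Rt)
print(p,o["time"])
a=cv2.imread("pics/w1.png");b=cv2.imread("pics/w2.png")
cv2.imwrite("pics/w12.png",np.hstack([a[:,56:456],b[:,56:456]]))
E
```

```text
[ 0.70179547 -0.16890463  0.36804768] 2.85
```

View pics/w12.png

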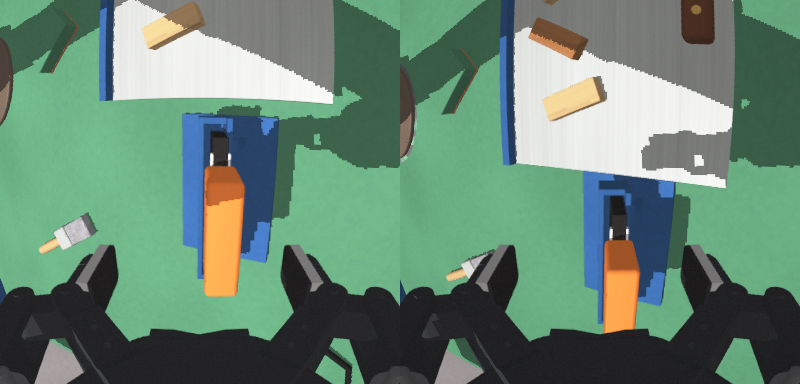

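Wrist pair: grip in view at w1 ~(225,235) (columns shifted by 56), holder and plate end clear. I'll zoom for the corners.

```bash
python3 - <<'E'
from h import *
a=cv2.imread("pics/w1.png")[105:305,230:330];b=cv2.imread("pics/w2.png")[165:345,230:330]
f=lambda i:cv2.resize(i,(0,0),fx=3,fy=3,interpolation=cv2.INTER_CUBIC)
A=f(a);B=f(b);B=np.vstack([B,np.zeros((60,300,3),np.uint8)])
cv2.imwrite("pics/z1.png",np.hstack([A,B]))
E
```

```text
(no output)
```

View pics/z1.png

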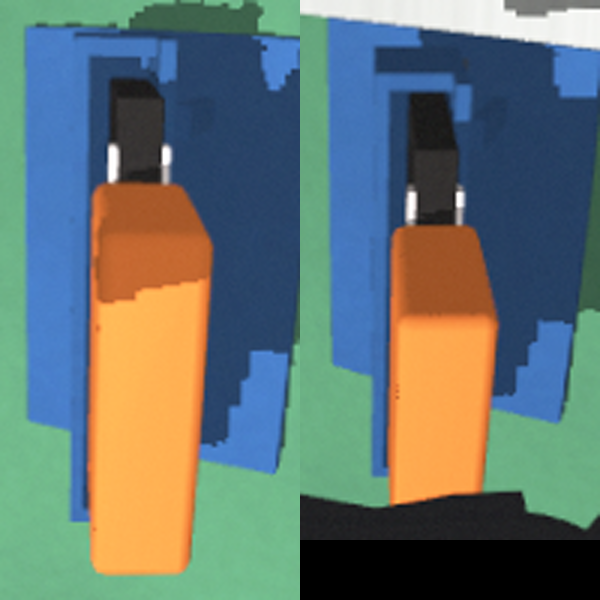

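```bash
python3 - <<'E'
from h import *
w1=np.load("w1.npz");w2=np.load("w2.npz")
r1=lambda u,v:wray((u/3+230,v/3+105),w1["p"],w1["R"]); r2=lambda u,v:wray(((u-300)/3+230,v/3+165),w2["p"],w2["R"])
X={}
for n,a,b in(("topL",(97,235),(398,319)),("topR",(212,240),(497,319)),("botL",(92,186),(392,228)),("botR",(182,186),(476,228)),("blL",(112,123),(410,150)),("blR",(163,124),(457,151))):
    q=isect([r1(*a),r2(*b)]);X[n]=q;print(n,q.round(4))
print("widths",np.linalg.norm(X["topL"]-X["topR"]),np.linalg.norm(X["botL"]-X["botR"]),"height",np.linalg.norm((X["topL"]+X["topR"]-X["botL"]-X["botR"])/2))
T,ax,sx=lean(np.radians(-6.6))
# -y end top corners on plane through top mid with normal ax
mt=(X["topL"]+X["topR"])/2
E=[]
for u,v in((92,573),(190,571)):
    c,d=r1(u,v);E.append(c+d*((mt-c)@ax)/(d@ax))
me=np.mean(E,0);y=mt-me;print("len",np.linalg.norm(y),"yaw",np.degrees(np.arctan2(-y[0],y[1])),"rise",y[2])
up=(mt-(X["botL"]+X["botR"])/2);print("lean",np.degrees(np.arctan2(up[0],up[2])),up)
c=(mt+me)/2;print("topc",c,"seat est",c-.12*ax)
E
```

```text
topL [ 0.6021 -0.2104  0.1534]
topR [ 0.6258 -0.2148  0.1402]
botL [ 0.5784 -0.2081  0.1033]
botR [ 0.6032 -0.2105  0.0931]
blL [ 0.5723 -0.1934  0.0701]
blR [ 0.5877 -0.1952  0.064 ]
widths 0.02747832713988628 0.026923436310375918 height 0.05391781649545102
len 0.09754990337600576 yaw -6.735426722898476 rise -0.00010751782250162378
lean 25.426320342983278 [ 0.02310765 -0.00324499  0.04860697]
topc [ 0.60822585 -0.26100882  0.1468421 ] seat est [ 0.55784776 -0.25517988  0.03808517]
```

```bash
cat >> h.py <<'E'
SEAT=np.array([.5575,-.2545,.0395]);YAW=np.radians(-6.7)
E
python3 - <<'E'
from h import *
T,ax,sx=lean(YAW)
cmd(SEAT+.36*ax,T);cmd(SEAT+.247*ax,T)
E
```

```text
cmd [-4.05, 0.71, -0.24] [0.0006, -0.0005, 0.0015] rows 2.060268448692957 0.01106030009942341
cmd [-4.05, 0.71, 4.28] [0.0006, -0.0005, 0.0015] rows 2.967935420594076 0.01106030009942341
```

Call:
carry_out(
  commands=[
    [[-4.05, 0.71, -0.2, 0, 0, 0, 1], [-4.05, 0.71, -0.2, 0, 0, 0, 1], [-4.05, 0.71, -0.2, 0, 0, 0, 1], [-4.05, 0.71, 1.5, 0, 0, 0, 1], [-4.05, 0.71, 3, 0, 0, 0, 1], [-4.05, 0.71, 4.28, 0, 0, 0, 1], [-4.05, 0.71, 4.28, 0, 0, 0, 1], [-4.05, 0.71, 4.28, 0, 0, 0, 1]],
  ],
)

```text
time: 3.7
tcp_pos: [0.6618, -0.2667, 0.2635]
ee_rot: [-0.162, 0.729, 0.649, -0.143]
wrist_force: [0.2, 0.8, 1.5]
finger_gap: 0.0856
finger_force: 0.0
```

```bash
python3 - <<'E'
from h import *
T,ax,sx=lean(YAW)
p,Rt,o=tool();print(o["time"],o["wrist_force"]);cmd(SEAT+.247*ax,T)
E
```

```text
3.7 [0.20525536 0.82548749 1.48215482]
cmd [-0.0, -0.02, 0.02] [0.0001, -0.0007, 0.0014] rows 0.013106410415491586 0.010422246764932742
```

Call:
carry_out(
  commands=[
    [[0, 0, 0, 0, 0, 0, 0.2], [0, 0, 0, 0, 0, 0, 0.1], [0, 0, 0, 0, 0, 0, 0], [0, 0, 0, 0, 0, 0, 0], [0, 0, 0, 0, 0, 0, 0], [0, 0, 0, 0, 0, 0, 0], [0, 0, 0, 0, 0, 0, 0], [0, 0, 0, 0, 0, 0, 0]],
  ],
  force=60,
)

```text
time: 4.5
tcp_pos: [0.6621, -0.2659, 0.2635]
ee_rot: [-0.161, 0.729, 0.65, -0.143]
wrist_force: [1.9, -0.8, 5.8]
finger_gap: 0.0276
finger_force: 60.3
```

```bash
python3 - <<'E'
from h import *
p,Rt,o=tool();np.savez("home.npz",p=p,R=Rt);print(p,o["ee_rot"])
E
```

```text
[ 0.66207492 -0.26591174  0.26349632] [-0.16147903  0.72881134  0.64984247 -0.14305004]
```

Call:
carry_out(
  commands=[
    [[0, 0, -0.5, 0, 0, 0, 0], [0, 0, -1, 0, 0, 0, 0], [0, 0, -2, 0, 0, 0, 0], [0, 0, -3, 0, 0, 0, 0], [0, 0, -4, 0, 0, 0, 0], [0, 0, -5, 0, 0, 0, 0], [0, 0, -6, 0, 0, 0, 0], [0, 0, -6, 0, 0, 0, 0], [0, 0, -6, 0, 0, 0, 0]],
  ],
)

```text
time: 5.4
tcp_pos: [0.7246, -0.2736, 0.3983]
ee_rot: [-0.162, 0.729, 0.65, -0.143]
wrist_force: [-0.4, -0.7, -4.1]
finger_gap: 0.0272
finger_force: 59.8
```

```bash
python3 - <<'E'
from h import *
p,Rt,o=tool();print(p,o["qpos"].round(2),o["finger_gap"],o["finger_force"],o["wrist_force"])
im=ctrl.camera("wrist");cv2.imwrite("pics/w3.png",im[:,:,::-1]);np.savez("w3.npz",p=p,R=Rt)
im=ctrl.camera("top");cv2.imwrite("pics/top1.png",im[:,:,::-1])
cv2.imwrite("pics/v3.png",np.hstack([cv2.imread("pics/w3.png")[:,56:456],cv2.imread("pics/top1.png")[:,56:456]]))
E
```

```text
[ 0.72461603 -0.27357841  0.39829604] [ 0.07  0.89  0.53  0.92 -0.25  1.82  0.38] 0.027151320032318293 59.7860312461853 [-0.39618082 -0.66852921 -4.05605763]
```

View pics/v3.png

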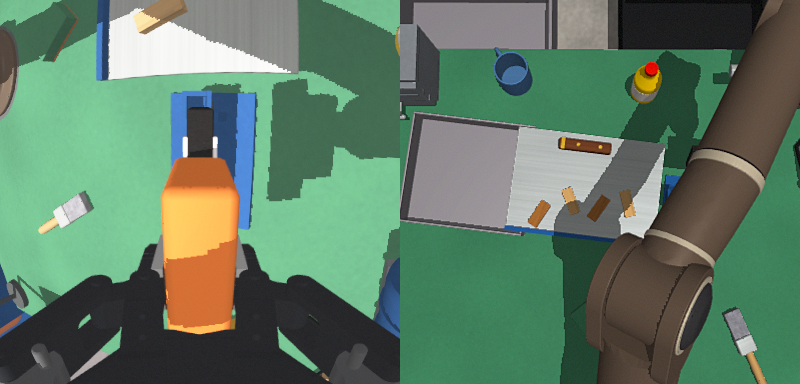

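Scraper is out and square in the pads (grip centred at w3 ~(200,250)); all four offcuts are still on the plate. Next: refine the plate frame.

```bash
python3 - <<'E'
from h import *
a=cv2.imread("pics/top0.png");h=cv2.cvtColor(a,cv2.COLOR_BGR2HSV)
m=cv2.inRange(h,(0,0,130),(180,70,255));m[:,:158]=0;m[:,330:]=0;m[:115]=0;m[250:]=0
m=cv2.morphologyEx(m,cv2.MORPH_OPEN,np.ones((5,5)))
c=max(cv2.findContours(m,cv2.RETR_EXTERNAL,cv2.CHAIN_APPROX_NONE)[0],key=cv2.contourArea)[:,0].astype(float)
g={"far":((180,125),(316,143)),"end-":((321,149),(311,238)),"near":((305,243),(168,228)),"end+":((163,222),(174,133))}
L={}
for k,(p,q) in g.items():
    p,q=np.array(p,float),np.array(q,float);d=(q-p)/np.linalg.norm(q-p);n=np.array([-d[1],d[0]])
    s=c[(abs((c-p)@n)<4)&((c-p)@d>0)&((c-p)@d<np.linalg.norm(q-p))]
    W=np.array([onz("top",x,.08)[:2] for x in s]).astype(np.float32)
    vx,vy,x,y=cv2.fitLine(W,cv2.DIST_HUBER,0,.001,.001).ravel();L[k]=(np.array([x,y]),np.array([vx,vy]))
    print(k,len(s),(x,y),np.degrees(np.arctan2(vy,vx)).round(2),np.abs((W-[x,y])@[-vy,vx]).mean().round(4))
def X(a,b):
    (p,d),(q,e)=L[a],L[b];s=np.linalg.solve(np.c_[d,-e],q-p);return p+s[0]*d
C={k:X(*k) for k in(("far","end-"),("far","end+"),("near","end-"),("near","end+"))}
for k in C:print(k,C[k].round(4))
A,B,D,E=C.values();print("len",np.linalg.norm(A-B),np.linalg.norm(D-E),"wid",np.linalg.norm(A-D),np.linalg.norm(B-E))
yv=(B-A+E-D);yaw=np.arctan2(-yv[0],yv[1]);px=np.array([np.cos(yaw),np.sin(yaw)]);py=np.array([-px[1],px[0]])
o=(A+B+D+E)/4-.005*px   # visible strip spans -110..120
print("yaw",np.degrees(yaw),"centre",o)
for n,q in(("c",(.5515,-.0699)),("c",(.5291,.1292)),("c",(.5415,-.0046)),("c",(.5573,.0578)),("h",(.6851,.0243))):print(n,(np.array(q)-o)@px,(np.array(q)-o)@py)
E
```

```text
far 136 (np.float32(0.70919514), np.float32(0.009918687)) 83.1 0.0006
end- 89 (np.float32(0.5757637), np.float32(-0.14448063)) -6.94 0.0006
near 126 (np.float32(0.48377866), np.float32(0.023793345)) 82.83 0.0007
end+ 105 (np.float32(0.60437983), np.float32(0.19196534)) -7.14 0.0015
('far', 'end-') [ 0.6888 -0.1582]
('far', 'end+') [0.7293 0.1763]
('near', 'end-') [ 0.4643 -0.1309]
('near', 'end+') [0.5065 0.2042]
len 0.33699456 0.33779022 wid 0.22616819 0.22461373
yaw -7.0364013 centre [0.5922799  0.02345812]
c -0.02903641686484467 -0.09765053355888186
c -0.07565744474277149 0.09720595388814154
c -0.04696034654125822 -0.03406733729437647
c -0.03892333824381479 0.029798197970830824
h 0.09201788772895689 0.012205990896665483
```

```bash
cat >> h.py <<'E'
PO=np.array([.5923,.0235]);PY=np.radians(-7.0)
px=np.array([np.cos(PY),np.sin(PY),0]);py=np.array([-px[1],px[0],0]);Z=np.array([0,0,1.])
RW=np.c_[np.cross(py,-Z),py,-Z]   # tool y = +plate y
hm=np.load("home.npz") if __import__("os").path.exists("home.npz") else None
S=hm["R"].T@(SEAT-hm["p"])        # scraper origin in tool
# scraper axes at home in tool (in-hand error): 
def plate(x,y,z,Rt=RW): return np.r_[PO,0]+x*px+y*py+z*Z-Rt@S
E
python3 - <<'E'
from h import *
print("S",S,RW.round(3).tolist())
T,ax,sx=lean(YAW);print(R.from_matrix(T.T@hm["R"]).as_rotvec())
p=plate(-.031,-.155,.175);print(p);cmd(p,RW)
E
```

```text
S [-0.00093972 -0.00103444  0.24746421] [[-0.993, 0.122, -0.0], [0.122, 0.993, -0.0], [0.0, 0.0, -1.0]]
[-0.00145712  0.00030262 -0.0025702 ]
[ 0.54183467 -0.12542545  0.42246421]
cmd [5.04, -7.61, 2.45] [-0.3428, -0.3441, -1.5361] rows 4.724592946934676 10.74620877839505
```

Call:
carry_out(
  commands=[
    [[5.04, -7.61, 2.45, -0.343, -0.344, -1.536, 0], [5.04, -7.61, 2.45, -0.343, -0.344, -1.536, 0], [5.04, -7.61, 2.45, -0.343, -0.344, -1.536, 0], [5.04, -7.61, 2.45, -0.343, -0.344, -1.536, 0], [5.04, -7.61, 2.45, -0.343, -0.344, -1.536, 0], [5.04, -7.61, 2.45, -0.343, -0.344, -1.536, 0], [5.04, -7.61, 2.45, -0.343, -0.344, -1.536, 0], [5.04, -7.61, 2.45, -0.343, -0.344, -1.536, 0], [5.04, -7.61, 2.45, -0.343, -0.344, -1.536, 0], [5.04, -7.61, 2.45, -0.343, -0.344, -1.536, 0], [5.04, -7.61, 2.45, -0.343, -0.344, -1.536, 0], [5.04, -7.61, 2.45, -0.343, -0.344, -1.536, 0]],
  ],
)

```text
time: 6.7
tcp_pos: [0.5409, -0.1258, 0.4229]
ee_rot: [0.0, 0.06, 0.998, -0.0]
wrist_force: [0.7, 0.4, -2.3]
finger_gap: 0.0271
finger_force: 60.1
```

```bash
python3 - <<'E'
from h import *
p,Rt,o=tool();print(p,o["qpos"].round(2),o["finger_gap"],o["time"])
cmd(plate(-.031,-.155,.175),RW);cmd(plate(-.031,-.155,.082),RW)
E
```

```text
[ 0.54087334 -0.12578696  0.42288886] [-0.03  0.28  0.22  1.76 -0.07  1.12  1.65] 0.02711527586990672 6.7
cmd [-0.04, 0.02, 0.02] [-0.0, 0.0006, 0.0011] rows 0.022227648262534948 0.008364564261117487
cmd [-0.03, 0.02, 3.74] [-0.0, 0.0006, 0.0011] rows 1.8686057467113255 0.008364564261117487
```

Call:
carry_out(
  commands=[
    [[-0.04, 0, 1, 0, 0, 0, 0], [-0.04, 0, 2, 0, 0, 0, 0], [-0.04, 0, 2.8, 0, 0, 0, 0], [-0.04, 0, 3.4, 0, 0, 0, 0], [-0.04, 0, 3.7, 0, 0, 0, 0], [-0.04, 0, 3.7, 0, 0, 0, 0]],
  ],
)

```text
time: 7.3
tcp_pos: [0.5427, -0.1255, 0.3299]
ee_rot: [-0.001, 0.062, 0.998, -0.0]
wrist_force: [0.1, -0.9, -3.1]
finger_gap: 0.0274
finger_force: 60.3
```

```bash
python3 - <<'E'
from h import *
p,Rt,o=tool();print(p,o["finger_gap"],o["time"],o["wrist_force"])
cmd(plate(-.031,-.155,.082),RW);cmd(plate(-.031,.21,.082),RW)
im=ctrl.camera("scene")[:,:,::-1]
w=ctrl.camera("wrist")[:,:,::-1]
cv2.imwrite("pics/s2.png",np.hstack([cv2.resize(im[80:280,140:340],(400,400)),cv2.resize(w,(400,300),).copy() if 0 else np.vstack([cv2.resize(w,(400,300)),np.zeros((100,400,3),np.uint8)])]))
E
```

```text
[ 0.54270459 -0.12545548  0.32989691] 0.027386612011947642 7.3 [ 0.13286036 -0.87342674 -3.07456783]
cmd [0.03, -0.0, 0.02] [-0.001, -0.0011, -0.0012] rows 0.019441023736666282 0.01270649150572584
cmd [0.05, 14.6, 0.0] [-0.001, -0.0011, -0.0012] rows 7.298501518683904 0.01270649150572584
```

View pics/s2.png

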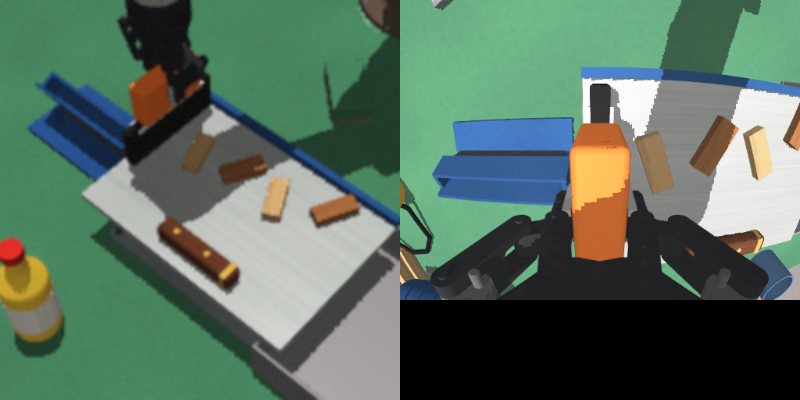

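The blade stands across the plate's −y end behind all four offcuts, just inside the fence, with the handle clear of its path. I'll sweep now.

Call:
carry_out(
  commands=[
    [[0, 0.4, 0, 0, 0, 0, 0], [0, 1, 0, 0, 0, 0, 0], [0, 1.6, 0, 0, 0, 0, 0], [0, 2.2, 0, 0, 0, 0, 0], [0, 2.8, 0, 0, 0, 0, 0], [0, 3.4, 0, 0, 0, 0, 0], [0, 4, 0, 0, 0, 0, 0], [0, 4.6, 0, 0, 0, 0, 0], [0, 5.2, 0, 0, 0, 0, 0], [0, 5.8, 0, 0, 0, 0, 0], [0, 6.4, 0, 0, 0, 0, 0], [0, 6.8, 0, 0, 0, 0, 0]],
  ],
)

```text
time: 8.6
tcp_pos: [0.5641, 0.0449, 0.3311]
ee_rot: [0.001, 0.06, 0.998, -0.0]
wrist_force: [0.1, -0.5, -2.0]
finger_gap: 0.0274
finger_force: 60.2
```

```bash
python3 - <<'E'
from h import *
p,Rt,o=tool();print(p,o["finger_gap"],o["time"],o["wrist_force"],"plate xyz",(p+Rt@S-np.r_[PO,0])@np.c_[px,py,Z])
cmd(plate(-.031,.21,.082),RW)
im=ctrl.camera("scene")[:,:,::-1]
cv2.imwrite("pics/s3.png",cv2.resize(im[80:280,160:400],(600,500)))
E
```

```text
[0.5640947  0.0448596  0.33105327] 0.0273681680779042 8.6 [ 0.10433717 -0.51985337 -1.97762694] plate xyz [-0.02912052  0.01670315  0.08359179]
cmd [0.04, 7.73, 0.06] [-0.0001, 0.0022, 0.0015] rows 3.8656521482778055 0.01743133394201399
```

View pics/s3.png

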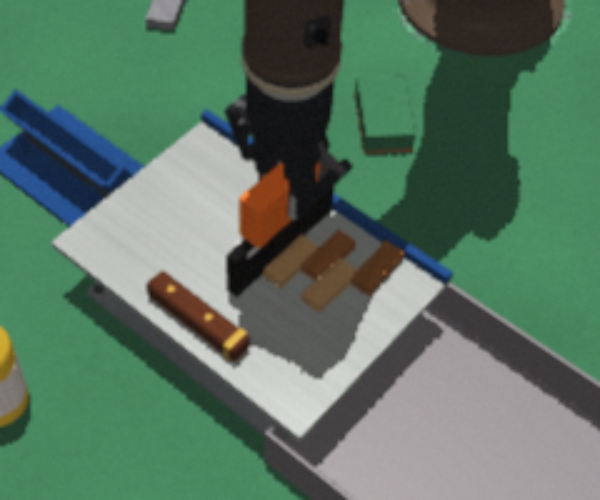

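All four offcuts are gathered ahead of the blade (~(330,265)); the handle is untouched. Continuing off the end.

Call:
carry_out(
  commands=[
    [[0.06, 0.6, 0.03, 0, 0, 0, 0], [0.06, 1.2, 0.03, 0, 0, 0, 0], [0.06, 1.8, 0.03, 0, 0, 0, 0], [0.06, 2.4, 0.03, 0, 0, 0, 0], [0.06, 3, 0.03, 0, 0, 0, 0], [0.06, 3.6, 0.03, 0, 0, 0, 0], [0.06, 4.2, 0.03, 0, 0, 0, 0], [0.06, 4.8, 0.03, 0, 0, 0, 0], [0.06, 5.4, 0.03, 0, 0, 0, 0], [0.06, 6, 0.03, 0, 0, 0, 0], [0.06, 6.6, 0.03, 0, 0, 0, 0], [0.06, 7.2, 0.03, 0, 0, 0, 0]],
  ],
)

```text
time: 9.85
tcp_pos: [0.5845, 0.2232, 0.3302]
ee_rot: [0.001, 0.061, 0.998, -0.0]
wrist_force: [-0.1, 0.5, -3.2]
finger_gap: 0.0275
finger_force: 60.1
```

Call:
carry_out(
  commands=[
    [[0, 0.5, 0, 0, 0, 0, 0], [0, 1, 0, 0, 0, 0, 0], [0, 1, 0, 0, 0, 0, 0], [0, 1, 0, 0, 0, 0, 0], [0, 1, 0, 0, 0, 0, 0], [0, 1, 0, 0, 0, 0, 0]],
  ],
)

```text
time: 10.45
tcp_pos: [0.5875, 0.2457, 0.3304]
ee_rot: [0.001, 0.062, 0.998, -0.001]
wrist_force: [-0.7, -0.1, -2.5]
finger_gap: 0.0272
finger_force: 60.1
```

```bash
python3 - <<'E'
from h import *
p,Rt,o=tool();print(p,o["finger_gap"],o["time"],o["wrist_force"],"plate xyz",(p+Rt@S-np.r_[PO,0])@np.c_[px,py,Z])
im=ctrl.camera("scene")[:,:,::-1];cv2.imwrite("pics/s4a.png",im)
t=ctrl.camera("top")[:,:,::-1];cv2.imwrite("pics/t4.png",t)
cv2.imwrite("pics/s4.png",np.hstack([cv2.resize(im[120:340,200:440],(480,440)),cv2.resize(t[90:310,40:200],(320,440))]))
T,ax,sx=lean(YAW)
H=hm["p"]+.15*ax
cmd(plate(-.031,.225,.19),RW); cmd(H,hm["R"])
E
```

```text
[0.58754019 0.24574833 0.33036995] 0.027216902989890726 10.45 [-0.73495063 -0.13953931 -2.48261693] plate xyz [-0.03027848  0.21876202  0.08290968]
cmd [-0.01, 0.23, -4.28] [-0.0005, 0.0025, -0.0007] rows 2.1435539790050733 0.017427553325390657
cmd [-8.01, -19.94, -2.73] [0.3425, 0.3427, 1.5351] rows 10.832867832772083 10.737093611109248
```

View pics/s4.png

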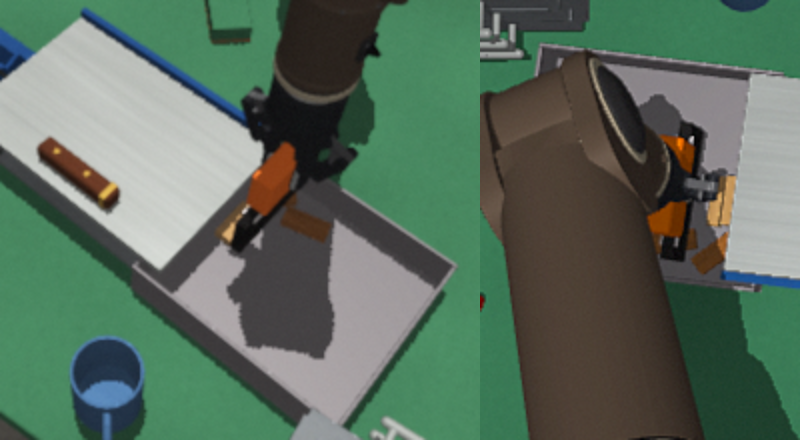

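Plate is clear except for the handle; the offcuts are at the bin's plate end. I'll lift and travel back toward the holder, then verify the count.

Call:
carry_out(
  commands=[
    [[0, 0.2, -2, 0, 0, 0, 0], [0, 0.2, -4, 0, 0, 0, 0], [0, 0.2, -4.3, 0, 0, 0, 0], [0, 0.2, -4.3, 0, 0, 0, 0]],
  ],
)

```text
time: 10.95
tcp_pos: [0.5881, 0.2515, 0.4402]
ee_rot: [0.003, 0.061, 0.998, 0.001]
wrist_force: [-0.1, 0.5, -3.2]
finger_gap: 0.027
finger_force: 60.7
```

Call:
carry_out(
  commands=[
    [[-8, -20.1, 1.57, 0.3425, 0.3427, 1.5351, 0], [-8, -20.1, 1.57, 0.3425, 0.3427, 1.5351, 0], [-8, -20.1, 1.57, 0.3425, 0.3427, 1.5351, 0], [-8, -20.1, 1.57, 0.3425, 0.3427, 1.5351, 0], [-8, -20.1, 1.57, 0.3425, 0.3427, 1.5351, 0], [-8, -20.1, 1.57, 0.3425, 0.3427, 1.5351, 0], [-8, -20.1, 1.57, 0.3425, 0.3427, 1.5351, 0], [-8, -20.1, 1.57, 0.3425, 0.3427, 1.5351, 0], [-8, -20.1, 1.57, 0.3425, 0.3427, 1.5351, 0], [-8, -20.1, 1.57, 0.3425, 0.3427, 1.5351, 0], [-8, -20.1, 1.57, 0.3425, 0.3427, 1.5351, 0], [-8, -20.1, 1.57, 0.3425, 0.3427, 1.5351, 0]],
  ],
)

```text
time: 12.15
tcp_pos: [0.7234, -0.2798, 0.3927]
ee_rot: [-0.164, 0.732, 0.644, -0.147]
wrist_force: [-1.1, -0.2, -2.7]
finger_gap: 0.0269
finger_force: 60.9
```

```bash
python3 - <<'E'
from h import *
p,Rt,o=tool();print(p,o["qpos"].round(2),o["finger_gap"],o["time"],o["wrist_force"])
T,ax,sx=lean(YAW)
cmd(hm["p"]+.15*ax,hm["R"])
t=ctrl.camera("top")[:,:,::-1];im=ctrl.camera("scene")[:,:,::-1]
cv2.imwrite("pics/s5.png",np.hstack([cv2.resize(t[100:250,40:190],(400,400)),cv2.resize(im[150:350,220:420],(400,400))]))
E
```

```text
[ 0.72336368 -0.27977992  0.39273984] [ 0.06  0.9   0.57  0.92 -0.27  1.83  0.39] 0.02686348424754733 12.15 [-1.09783667 -0.24719963 -2.6598977 ]
cmd [0.26, -0.09, -0.26] [-0.009, -0.0004, -0.0132] rows 0.1893207918790941 0.10676632180180895
```

View pics/s5.png

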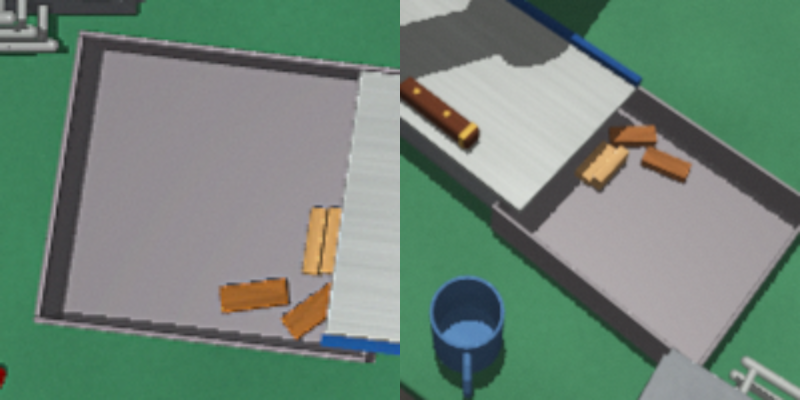

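All four offcuts lie on the bin floor (top crop (325,240) pair, (255,295), (308,310)). The handle is in place. Next I'll settle above the slot and numerically check whether the scraper slipped in the hand.

Call:
carry_out(
  commands=[
    [[0.24, -0.08, -0.24, -0.009, 0, -0.013, 0], [0.24, -0.08, -0.24, -0.009, 0, -0.013, 0], [0.24, -0.08, -0.24, -0.009, 0, -0.013, 0], [0.24, -0.08, -0.24, -0.009, 0, -0.013, 0]],
  ],
)

```text
time: 12.65
tcp_pos: [0.7268, -0.2643, 0.4063]
ee_rot: [-0.159, 0.724, 0.656, -0.139]
wrist_force: [1.0, 0.1, -3.7]
finger_gap: 0.0273
finger_force: 60.9
```

```bash
python3 - <<'E'
from h import *
p,Rt,o=tool();print(p,o["qpos"].round(2),o["time"],o["wrist_force"])
T,ax,sx=lean(YAW)
cmd(hm["p"]+.15*ax,hm["R"])
cmd(hm["p"]+.06*ax,hm["R"])
w=ctrl.camera("wrist")[:,:,::-1];cv2.imwrite("pics/w6.png",w)
for n in("w3","w6"):
    h=cv2.cvtColor(cv2.imread(f"pics/{n}.png"),cv2.COLOR_BGR2HSV);m=cv2.inRange(h,(4,150,80),(22,255,255))
    c=max(cv2.findContours(m,cv2.RETR_EXTERNAL,cv2.CHAIN_APPROX_NONE)[0],key=cv2.contourArea)
    print(n,cv2.boundingRect(c),cv2.contourArea(c))
    print([(r,np.flatnonzero(m[r,200:330])[[0,-1]]+200) for r in(165,180,200,220,240,260,280,300)], [(x,np.flatnonzero(m[130:,x])[0]+130) for x in (230,245,255,265,280)])
E
```

```text
[ 0.72681273 -0.2643022   0.40628746] [ 0.04  0.88  0.56  0.92 -0.27  1.83  0.4 ] 12.65 [ 1.02674852  0.09843454 -3.69301479]
cmd [-0.37, 0.08, 0.26] [0.0099, 0.0007, 0.0155] rows 0.2290119544825482 0.12291233433520611
cmd [-0.37, 0.04, 3.86] [0.0099, 0.0007, 0.0155] rows 1.9392965456508853 0.12291233433520611
w3 (217, 157, 78, 177) 11839.0
[(165, array([230, 282])), (180, array([224, 288])), (200, array([217, 294])), (220, array([218, 293])), (240, array([219, 292])), (260, array([220, 291])), (280, array([221, 290])), (300, array([222, 288]))] [(230, np.int64(164)), (245, np.int64(157)), (255, np.int64(157)), (265, np.int64(157)), (280, np.int64(160))]
w6 (217, 157, 78, 177) 11840.0
[(165, array([230, 282])), (180, array([224, 288])), (200, array([217, 294])), (220, array([218, 293])), (240, array([219, 292])), (260, array([220, 291])), (280, array([221, 290])), (300, array([222, 288]))] [(230, np.int64(164)), (245, np.int64(157)), (255, np.int64(157)), (265, np.int64(157)), (280, np.int64(161))]
```

No in-hand slip (contours identical). Re-centring and going down to 60 mm above home.

Call:
carry_out(
  commands=[
    [[-0.3, 0, 0.26, 0.009, 0, 0.014, 0], [-0.3, 0, 0.26, 0.009, 0, 0.014, 0], [-0.3, 0, 0.26, 0.009, 0, 0.014, 0], [-0.3, 0, 1.2, 0.009, 0, 0.014, 0], [-0.3, 0, 2.4, 0.009, 0, 0.014, 0], [-0.3, 0, 3.3, 0.009, 0, 0.014, 0], [-0.3, 0, 3.8, 0.009, 0, 0.014, 0], [-0.3, 0, 3.8, 0.009, 0, 0.014, 0], [-0.3, 0, 3.8, 0.009, 0, 0.014, 0], [-0.3, 0, 3.8, 0.009, 0, 0.014, 0]],
  ],
)

```text
time: 13.7
tcp_pos: [0.6876, -0.2686, 0.3204]
ee_rot: [-0.16, 0.729, 0.65, -0.143]
wrist_force: [-0.1, -0.1, -2.1]
finger_gap: 0.0274
finger_force: 60.8
```

```bash
python3 - <<'E'
from h import *
p,Rt,o=tool();print(p,o["time"],o["wrist_force"])
T,ax,sx=lean(YAW)
cmd(hm["p"]+.06*ax-.0025*sx,hm["R"]);cmd(hm["p"]-.0025*sx,hm["R"])
E
```

```text
[ 0.68755336 -0.26861191  0.32040167] 13.7 [-0.12336239 -0.05956375 -2.10376326]
cmd [-0.01, -0.07, 0.1] [0.002, 0.0011, -0.0001] rows 0.05878105234764587 0.015082387084936057
cmd [-0.01, -0.08, 2.5] [0.002, 0.0011, -0.0001] rows 1.2484808411934436 0.015082387084936057
```

Aligned; I'll descend to ~1.5 mm above home.

Call:
carry_out(
  commands=[
    [[0, -0.08, 0.1, 0, 0, 0, 0], [0, -0.08, 0.4, 0, 0, 0, 0], [0, -0.08, 0.7, 0, 0, 0, 0], [0, -0.08, 1, 0, 0, 0, 0], [0, -0.08, 1.3, 0, 0, 0, 0], [0, -0.08, 1.6, 0, 0, 0, 0], [0, -0.08, 1.9, 0, 0, 0, 0], [0, -0.08, 2.15, 0, 0, 0, 0], [0, -0.08, 2.35, 0, 0, 0, 0], [0, -0.08, 2.44, 0, 0, 0, 0], [0, -0.08, 2.44, 0, 0, 0, 0], [0, -0.08, 2.44, 0, 0, 0, 0]],
  ],
)

```text
time: 14.9
tcp_pos: [0.6597, -0.2652, 0.2647]
ee_rot: [-0.161, 0.729, 0.65, -0.143]
wrist_force: [-0.3, -0.6, -1.5]
finger_gap: 0.027
finger_force: 60.9
```

```bash
python3 - <<'E'
from h import *
p,Rt,o=tool();print(p,o["time"],o["wrist_force"])
T,ax,sx=lean(YAW)
cmd(hm["p"],hm["R"])
E
```

```text
[ 0.65965259 -0.26521502  0.26473712] 14.9 [-0.31794551 -0.60762162 -1.45154831]
cmd [-0.02, 0.11, 0.0] [0.0002, 0.0005, -0.0001] rows 0.05618785050845684 0.003451749966949671
```

Call:
carry_out(
  commands=[
    [[0, 0.1, 0.02, 0, 0, 0, 0], [0, 0.1, 0.04, 0, 0, 0, 0], [0, 0.1, 0.04, 0, 0, 0, 0], [0, 0.1, 0.04, 0, 0, 0, 0.35], [0, 0.1, 0.04, 0, 0, 0, 0.5], [0, 0.1, 0.04, 0, 0, 0, 1], [0, 0.1, 0.04, 0, 0, 0, 1], [0, 0.1, 0.04, 0, 0, 0, 1], [0, 0.1, 0.04, 0, 0, 0, 1], [0, 0.1, 0.04, 0, 0, 0, 1], [0, 0.1, 0.04, 0, 0, 0, 1], [0, 0.1, 0.04, 0, 0, 0, 1]],
  ],
  force=20,
)

```text
time: 16.1
tcp_pos: [0.6614, -0.2654, 0.2625]
ee_rot: [-0.161, 0.729, 0.65, -0.143]
wrist_force: [0.0, -0.2, -0.4]
finger_gap: 0.0858
finger_force: 0.0
```

Call:
carry_out(
  commands=[
    [[0, 0, -0.6, 0, 0, 0, 1], [0, 0, -1.6, 0, 0, 0, 1], [0, 0, -2.6, 0, 0, 0, 1], [0, 0, -3.6, 0, 0, 0, 1], [0, 0, -4.5, 0, 0, 0, 1], [0, 0, -4.5, 0, 0, 0, 1], [0, 0, -4.5, 0, 0, 0, 1], [0, 0, -4.5, 0, 0, 0, 1], [0, 0, -4.5, 0, 0, 0, 1]],
  ],
)

```text
time: 17.0
tcp_pos: [0.7081, -0.2708, 0.3633]
ee_rot: [-0.162, 0.729, 0.65, -0.144]
wrist_force: [0.6, -0.0, 0.0]
finger_gap: 0.0852
finger_force: 0.0
```

```bash
python3 - <<'E'
from h import *
p,Rt,o=tool();print(p,o["time"],o["wrist_force"],o["finger_gap"],o["qvel"].round(3))
w=ctrl.camera("wrist")[:,:,::-1];cv2.imwrite("pics/w7.png",w)
w1=np.load("w1.npz");T,ax,sx=lean(YAW);ys=np.cross(ax,sx)
C=[SEAT+h*ax+a*.014*sx+b*.05*ys for h in(.12,) for a in(-1,1) for b in(-1,1)]
D=[SEAT+.06*ax+a*.014*sx+.05*ys for a in(-1,1)]
for n,q,Q in(("w1",w1["p"],w1["R"]),("w7",p,Rt)):
    h=cv2.cvtColor(cv2.imread(f"pics/{n}.png"),cv2.COLOR_BGR2HSV);m=cv2.inRange(h,(4,150,80),(22,255,255));m[:140]=0;m[:,:220]=0;m[:,330:]=0
    c=max(cv2.findContours(m,cv2.RETR_EXTERNAL,cv2.CHAIN_APPROX_NONE)[0],key=cv2.contourArea)
    P=np.array([wproj(x,q,Q) for x in C+D]);print(n,"seen",cv2.boundingRect(c),"home pred",P.min(0).round(1),(P.max(0)-P.min(0)).round(1))
E
```

```text
[ 0.70810132 -0.27075659  0.36329506] 17.0 [ 0.55463935 -0.02144156  0.01133661] 0.08518004160161217 [-0.    -0.001  0.001 -0.006 -0.001  0.002 -0.001]
w1 seen (260, 166, 41, 130) home pred [259.4 164.3] [ 40.9 132.9]
w7 seen (239, 140, 39, 127) home pred [236.  134.1] [ 40.1 133.8]
```

```bash
python3 - <<'E'
from h import *
cv2.imwrite("pics/s8.png",ctrl.camera("scene")[:,:,::-1])
for n,y0 in(("w7",100),("scene0",90),("s8",90)):
    h=cv2.cvtColor(cv2.imread(f"pics/{n}.png"),cv2.COLOR_BGR2HSV);m=cv2.inRange(h,(4,170,90),(16,255,255));m[:y0]=0
    if n!="w7":m[150:]=0;m[:,:140]=0;m[:,215:]=0
    else:m[:,:220]=0;m[:,330:]=0
    c=max(cv2.findContours(m,cv2.RETR_EXTERNAL,cv2.CHAIN_APPROX_NONE)[0],key=cv2.contourArea)
    print(n,cv2.boundingRect(c),cv2.contourArea(c),cv2.approxPolyDP(c,1.5,True)[:,0].tolist())
E
```

```text
w7 (240, 135, 38, 131) 1432.5 [[243, 136], [240, 148], [261, 147], [273, 149], [273, 156], [269, 161], [264, 161], [265, 169], [252, 177], [254, 192], [251, 193], [255, 203], [272, 204], [270, 264], [256, 265], [271, 265], [273, 262], [277, 149], [270, 136]]
scene0 (154, 112, 38, 32) 385.0 [[158, 112], [154, 119], [186, 143], [191, 137], [181, 127]]
s8 (154, 112, 38, 32) 386.5 [[156, 114], [154, 119], [186, 143], [191, 137], [160, 112]]
```

The scene view of the scraper matches the start to within a pixel, so it is fully home. The gripper is clear; handing in.

```bash
python3 -c "
from cell import ctrl
print(ctrl.close_job())"
```

```text
the job is handed in; nothing more can be done
None
```

I wiped all four offcuts into the bin, saw no shift of the knife handle in the pictures, put the scraper back in its holder (its final picture matches the start to about a pixel), let go, and handed the job in at about 17 s; no verdict came back.

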